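# Index a ball tray to the unload station and present it level

## Robot

A 6-joint arm with a two-finger parallel gripper is mounted at the origin on a cart in front of the work surface, level with it; the furniture and walls round the work are solid. World frame = base frame: x ahead of the robot, y to its left, z up, the work surface at z = 0. Lengths are in m, angles in degrees, forces in N, time in s.
With the tool pointing down it reaches from about 0.4 to 0.825 m from the base axis. Payload 7 kg.
Tool frame: the origin (TCP) lies on the centre line of the jaws, within the pads' length; the fingertips stand 22 mm ahead of it and the grasp point (between the pads) lies 3 mm ahead of it; z points along the fingers, y is the line along which they close (so a half turn about z gives the same grasp; the last joint's range is limited). The gripper opens to 88 mm and grips with 3 to 60 N. Pads are 19 mm wide; open, the fingers measure 130 mm over their backs; the gripper's body (78 mm by 193 mm) begins 47 mm behind the grasp point.
Start: joints at [-54.712, 20.546, 0.682, 0, -70.136, -16.507], TCP at [0.217, -0.639, 0.249] pointing down, gripper open.
Joint ranges: [-176.03, 176.03], [-82.01, 121.73], [-58.28, 71.71], [-173.87, 95.51], [-174.79, -0.11], [-173.66, 173.66]. Speed limits (degrees/s): [136.94, 136.94, 172.46, 180, 180, 180].

## Interface

Orientations are given as [roll, pitch, yaw] about the fixed x, y, z axes, in that order (R = Rz(yaw) Ry(pitch) Rx(roll)).
In Python, from plant import get_state, cams, r gives the robot as it stands.
- The arm moves only by the tool apply_moves, never from a script. Its argument "targets" is a list of rows, each an object with "dp": the shift along the world's x, y, z in m, a list of three; "yaw": the turn about the world's z in degrees. In form: [{"dp": [x, y, z], "yaw": yaw}, ...]. A call has 1 to 20 rows; each row is the pose to reach, as a shift and turn from the pose commanded when the call began; what a row does not reach only later rows make up. A row lasts 1/12 s, in which the tool goes at most 41.7 mm and 7.16 degrees, less where a joint would pass 70% of its speed; a pose out of reach is approached as far as the arm can. A call with a gripper value outside its range is refused whole. "grip" is the gripper command: -1 is fully open, 1 is shut, values between are in proportion, set as the call begins (left out, the last holds). The fingers move at their own pace and stop on an object; "squeeze" is the grip in N (left out, the last holds). Time passes only in rows, so rows that repeat a pose let the fingers close. It gives the time, the measured TCP pose, the force, the opening and the grip force at its end, in the units of the state.
- get_state(): the state, without advancing time (a new reading comes with each control period).
- cams.capture(name): name is "scene" or "top" or "wrist"; returns a dict with "image" (480x640x3 uint8, red, green, blue), "range_z" (480x640 float32, m along the optical axis (not along the pixel's ray), 0 where there is no reading), "fx", "fy", "cx", "cy" (pixels), "k1" (the pictures are not rectified: a ray, as slopes to the right and down, at radius r is drawn at 1 + k1 r^2 times it, then the intrinsics apply), "R" (3x3) and "t" (3): a world point X has camera coordinates R X + t; the wrist camera has in their place "T_tool_cam" (4x4, takes a point from camera to tool coordinates, whose origin is the TCP and whose axes are the flange's). Camera axes: x right, y down, z forward; pixel columns grow to the right and rows downward; lengths in m; the calibration is good to about 2 mm. A picture is of the moment at which its call begins: read the wrist's pose just before it.
- r.close_job(): hands the job in; it is judged then, once.
The state is a dict: "time_s": time; "joints": joint angles; "qd": joint speeds; "joint_torque": joint torques, N m; "tcp_pos": TCP position; "eef_rot": TCP orientation; "contact_force": force on the tool from outside, world axes, zero at the start; "moment": the same for the moment, N m; "gripper_width": finger opening in m; "gripper_force": force on a finger pad.
Only numpy, scipy, OpenCV 4.12 (cv2) and the standard library are available. Lean on these libraries where they do the work, as an engineer would, in place of code of your own. Each camera call takes 0.05 s, during which the arm holds its last target. There are 200 camera calls.

## Task

Push the carrier along its slide, away from the hold-down lips, until it clicks home against the end stop at the unload station. Then lift the ball tray off the carrier by its fin and carry it, without letting the steel ball leave its pocket, to the cream plastic tray. Finish while still holding the ball tray: level, still, about a hand's breadth (10 cm) above the middle of the cream tray, touching nothing else; leave the other things on the bench where they are.

Things in the scene. Friction and masses are not known exactly. Their poses are not given: they have to be found in the camera images.
- slide: fixed linear slide: base plate 166 (x) x 326 (y) x 8. Origin under its middle at mat height, z up; the carrier travels to its +y end, where the end stop is. At y -100 to +35 two side guides 55 high have lips (inner edges at x = +-63) 3 mm above the ball tray's plate, over its edges, so it cannot be lifted there; beyond y = +35 they are cut away. All mm.
- carrier (a joint): travel of the carrier along the slide's +y, m: 0 at the start, 0.140 hard against the end stop at the unload station. It slides with about 1 N of friction; a spring detent gives a push of about 2 to 3 N between 0.129 and 0.135 and then snaps it home and keeps it there.
- push_plate (a point): middle of the top edge, 105 above the mat, of the carrier's upright steel push plate: 40 wide (slide x) x 8 thick (slide y), standing free 65 above the carrier's deck at its trailing (-y) end, 95 behind the middle of the ball tray (mm). Push it from behind or pinch it across its thickness. Axes as the slide's.
- nest (a point): middle of the carrier's deck, 40 mm above the mat, where the ball tray's underside rests between two 6 mm high ledges (at its two long edges, slide +-y); the tray lifts straight up out of them.
- ball_tray: loose black ball tray, about 0.2 kg: plate 140 (x) x 80 (y) x 8 mm, with two round pockets 32 mm in diameter, 3 mm deep at x = +-38 mm and an upright lifting fin in the middle. Origin at the centre of its underside, z up; at the start it sits on the carrier with its axes along the slide's.
- fin_top (a point): middle of the top edge of the ball tray's fin, 78 above the tray's underside (118 above the mat on the carrier). The fin is 28 wide (tray x) x 10 thick (tray y), 70 tall above the plate: pinch it across its thickness. The ball's top is 51 below the fin's top: fingers reaching less than 45 down stay clear of it (mm).
- pocket (a point): centre of the +x pocket of the ball tray, 11 mm above the pocket's floor (where the centre of the ball is when it lies in the middle).
- ball_center (a point): centre of the loose bearing ball, steel, 22 mm in diameter, 44 g, lying in the +x pocket, where it can roll about 8 mm each way; it rolls out over the rim if the tray tips about 40 degrees or is jerked.
- cream_tray: shallow cream plastic tray, 156 (x) x 206 (y) x 45 mm high, empty, fixed to the bench. Origin at the centre of its underside, z up.
- battery: black 9 V block battery, 26x52x18 (mm); a bystander on the bench, origin at the centre of its underside
- relay: small orange relay block, 12x28x25 (mm); a bystander on the bench, origin at the centre of its underside
- solder_reel: small reel of solder wire standing on its flange, 55 across, 30 high (mm); a bystander on the bench, origin at the centre of its underside

How it is judged:
By the outcome, as a careful person would: the job done as asked, in the order asked, and still so for the second after the job is handed in, while the arm keeps its last pose, push and grip.
It also fails if it takes over 58 s, if anything falls off the work surface, if the arm or the gripper's body presses on something with over 40 N, if the wrist force passes 120 N, or if a joint passes its speed limit or range.

## Working session

There is one attempt and no reset: what is moved stays moved. The work goes in short steps, Python scripts to look and compute and a tool call to move; the robot and the scene stay as the last step left them, time stands still between calls to the robot, and variables do not carry over. Pictures are saved under pics/ and viewed, at most 10 in all, crops included, and the job is handed in when it is done.

Besides the shell and the picture viewer there is one more tool, called as name([rows], argument=value, ...), one row to a line, values as JSON. apply_moves: Moves the arm, as the interface text tells. Its arguments: {"type":"object","properties":{"targets":{"type":"array","items":{"type":"object","properties":{"dp":{"type":"array","items":{"type":"number"}},"yaw":{"type":"number"}}}},"grip":{"type":"number"},"squeeze":{"type":"number"}},"required":["targets"]}

```bash
mkdir -p pics; ls; cat > h.py <<'E'
import numpy as np, cv2
from plant import get_state, cams, r
def world(c, T=None):
    """world xyz for each pixel (480x640x3)"""
    v,u=np.mgrid[0:480,0:640].astype(float)
    K=np.array([[c['fx'],0,c['cx']],[0,c['fy'],c['cy']],[0,0,1.]])
    p=cv2.undistortPoints(np.stack([u,v],-1).reshape(-1,1,2),K,np.array([c['k1'],0,0,0.])).reshape(480,640,2)
    z=c['range_z']; P=np.dstack([p[...,0]*z,p[...,1]*z,z])
    W=(P-np.array(c['t']))@np.array(c['R'])
    W[z==0]=np.nan
    return W
E
python3 - <<'E'
from h import *
print(get_state())
for n in('top','scene'):
    c=cams.capture(n); cv2.imwrite(f'pics/{n}0.png',c['image'][...,::-1]); W=world(c); np.save(f'{n}0.npy',W); np.save(f'{n}0i.npy',c['image'])
    print(n,c['k1'],c['R'],c['t'],np.nanmin(W,(0,1)),np.nanmax(W,(0,1)))
E
```

```text
pics
{'time_s': 0.0, 'joints': array([-5.47144252e+01,  2.05895751e+01,  6.33108669e-01, -1.86634682e-02,
       -7.01377447e+01, -1.65061656e+01]), 'qd': array([ 0.00088477,  0.00636519,  0.00523388, -0.02403   ,  0.06070806,
        0.02711549]), 'joint_torque': array([ 2.63577949e-04, -5.82722068e+01,  2.93049306e+01,  6.99683994e+00,
        6.93411188e-03, -1.94066815e-04]), 'tcp_pos': array([ 0.21710547, -0.6386377 ,  0.2476432 ]), 'eef_rot': array([ 1.79904686e+02, -9.94758962e-03, -1.61226938e+02]), 'contact_force': array([ 0.98680619,  0.19832223, -0.01186392]), 'moment': array([-0.00681599, -0.01291989,  0.03957459]), 'gripper_force': 0.0, 'gripper_width': 0.08766936080264327}
top -0.08769162849136704 [[ 0.02971423 -0.99947081 -0.01323521]
 [-0.99220238 -0.02788952 -0.12147683]
 [ 0.12104342  0.0167416  -0.99250602]] [-0.01644381  0.48941276  1.33363955] [-0.50211545 -1.48855479 -0.76496536] [1.38720558 1.09119381 0.89342136]
scene -0.082884266713776 [[-0.87733737 -0.47972727 -0.01186954]
 [-0.24376139  0.46683011 -0.85008825]
 [ 0.41335157 -0.74292085 -0.52650649]] [0.42173285 0.23438638 1.12005863] [-0.74304479 -3.59569534 -0.75808948] [1.39546402 0.88305812 0.74231327]
```

View pics/top0.png

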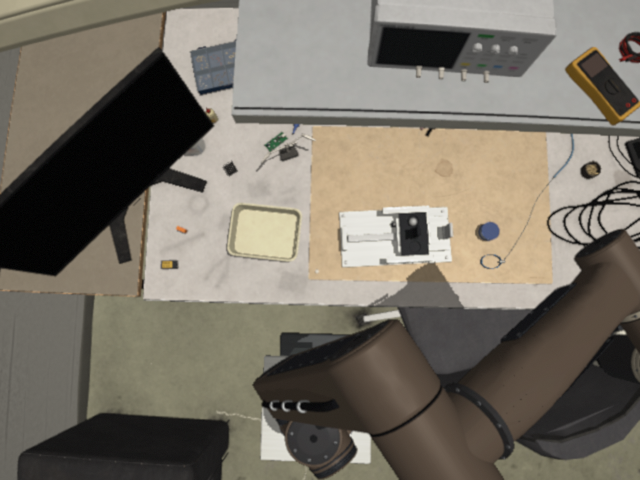

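View pics/scene0.png

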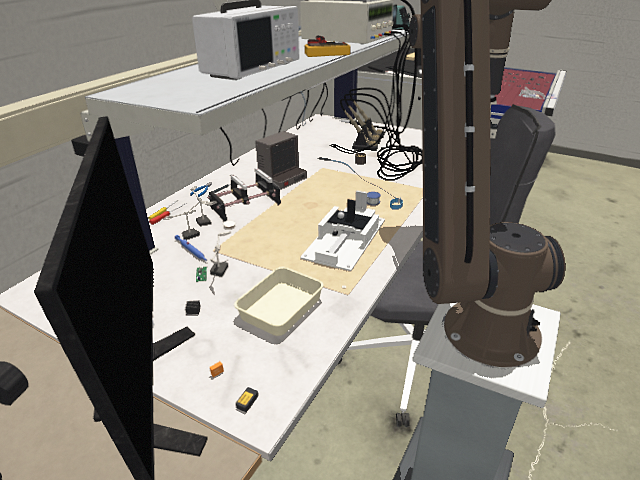

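The top view shows the slide at about (340–452, 207–267), with the ball tray at (413,233), the push plate near (445,232) and the free track to the left, so slide +y is roughly world +y. The cream tray is at (264,232). The scene view agrees: the plate stands on the far (−y) side of the fin.

```bash
python3 - <<'E'
from h import *
Wt=np.load('top0.npy'); Ws=np.load('scene0.npy'); I=np.load('top0i.npy'); S=np.load('scene0i.npy')
np.set_printoptions(precision=4,suppress=True)
for v,u in [(180,350),(275,330),(210,345),(262,345),(235,370),(232,264),(232,445),(232,413)]: print('px',u,v,Wt[v,u])
x0,x1,y0,y1=325,470,195,280
P=Wt[y0:y1,x0:x1].reshape(-1,3)
# heights relative to mat
mat=np.nanmedian(Wt[135:195,320:400].reshape(-1,3),0); print('mat',mat)
C=np.vstack([P,Ws.reshape(-1,3)]); 
for name,Q in(('top',P),('scene',Ws.reshape(-1,3))):
    ok=(Q[:,0]>.35)&(Q[:,0]<.75)&(Q[:,1]>-.45)&(Q[:,1]<.05)
    Q=Q[ok]
    print(name,np.histogram(Q[:,2],bins=np.arange(-.01,.13,.005)))
    for lo,hi in((.085,.125),):
        q=Q[(Q[:,2]>lo)&(Q[:,2]<hi)]
        if len(q)>3: 
            for k in (q[:,1]<q[:,1].mean()), (q[:,1]>=q[:,1].mean()): print(name,k.sum(),q[k].min(0),q[k].max(0),q[k].mean(0))
    q=Q[(Q[:,2]>.006)&(Q[:,2]<.06)]; print(name,'base',len(q),cv2.minAreaRect(q[:,:2].astype(np.float32)*1000))
b=cv2.resize(np.hstack([I[195:280,325:470]]),None,fx=4,fy=4,interpolation=2); s=cv2.resize(S[175:275,295:395],None,fx=3.4,fy=3.4,interpolation=2)
h=np.zeros((600,800,3),np.uint8); h[:b.shape[0],:b.shape[1]]=b
cv2.imwrite('pics/crop_top.png',b[...,::-1]); cv2.imwrite('pics/crop_s.png',cv2.resize(S[180:275,295:395],None,fx=6,fy=6,interpolation=2)[...,::-1])
E
```

```text
px 350 180 [ 0.6826 -0.0815  0.002 ]
px 330 275 [ 0.392  -0.0286  0.0058]
px 345 210 [ 0.5899 -0.0685 -0.0011]
px 345 262 [ 0.4314 -0.0718  0.0108]
px 370 235 [ 0.5126 -0.1434  0.0211]
px 264 232 [0.515  0.1729 0.0056]
px 445 232 [ 0.5239 -0.3594  0.0481]
px 413 232 [ 0.5173 -0.2611  0.0744]
mat [ 0.7318 -0.1096  0.0024]
top (array([  32, 1215, 3796, 2404, 1490,  211,  204,  136,   23,  193,  521,
        699,  605,  435,  119,   35,   15,   11,   10,   10,   13,    9,
         20,   35,    8,   18,   18,    0]), array([-0.01 , -0.005,  0.   ,  0.005,  0.01 ,  0.015,  0.02 ,  0.025,
        0.03 ,  0.035,  0.04 ,  0.045,  0.05 ,  0.055,  0.06 ,  0.065,
        0.07 ,  0.075,  0.08 ,  0.085,  0.09 ,  0.095,  0.1  ,  0.105,
        0.11 ,  0.115,  0.12 ,  0.125,  0.13 ]))
top 71 [ 0.5025 -0.3673  0.0851] [ 0.5413 -0.3566  0.111 ] [ 0.522  -0.3608  0.1018]
top 60 [ 0.5013 -0.2702  0.0852] [ 0.5282 -0.2602  0.1246] [ 0.5146 -0.2645  0.1121]
top base 6299 ((512.3212890625, -228.80494689941406), (254.15673828125, 436.8144226074219), 1.656499981880188)
scene (array([   0,  609, 5235, 1234, 1046,  109,  168,  157,   71,  130,  223,
        240,  332,  248,   75,   33,   30,   26,   28,   21,   25,   26,
         30,   26,   16,   13,   11,    0]), array([-0.01 , -0.005,  0.   ,  0.005,  0.01 ,  0.015,  0.02 ,  0.025,
        0.03 ,  0.035,  0.04 ,  0.045,  0.05 ,  0.055,  0.06 ,  0.065,
        0.07 ,  0.075,  0.08 ,  0.085,  0.09 ,  0.095,  0.1  ,  0.105,
        0.11 ,  0.115,  0.12 ,  0.125,  0.13 ]))
scene 75 [ 0.5005 -0.3685  0.0853] [ 0.5386 -0.351   0.1105] [ 0.52   -0.3592  0.0988]
scene 93 [ 0.5005 -0.2728  0.0854] [ 0.527  -0.2588  0.1233] [ 0.5141 -0.2641  0.1053]
scene base 3416 ((554.0504150390625, -204.20083618164062), (489.88787841796875, 391.85455322265625), 89.7375259399414)
```

View pics/crop_top.png

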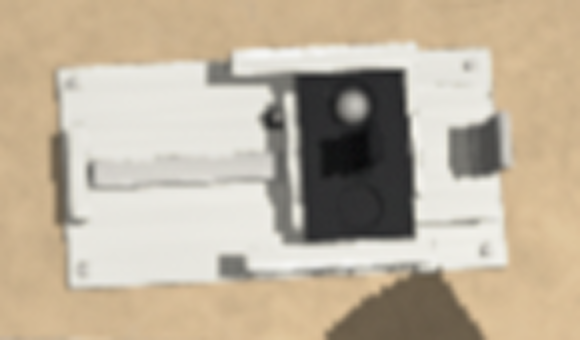

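View pics/crop_s.png

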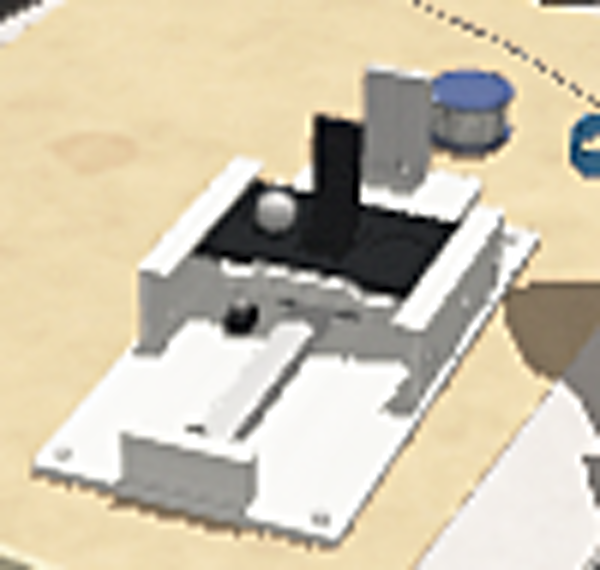

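```bash
cat >> h.py <<'E'
def rayplane(c,uv,z,):
    K=np.array([[c['fx'],0,c['cx']],[0,c['fy'],c['cy']],[0,0,1.]])
    p=cv2.undistortPoints(np.array(uv,float).reshape(-1,1,2),K,np.array([c['k1'],0,0,0.])).reshape(-1,2)
    R=np.array(c['R']); d=np.c_[p,np.ones(len(p))]@R; o=-R.T@np.array(c['t'])
    return o+d*((z-o[2])/d[:,2])[:,None]
E
python3 - <<'E'
from h import *
np.set_printoptions(precision=4,suppress=True)
c=cams.capture('top')
uv=np.array([(57,70),(490,47),(507,263),(70,288)])/4.+[324.6,194.6]
B=rayplane(c,uv,.010)[:,:2]; print(B, B.mean(0))
for i in range(4): d=B[(i+1)%4]-B[i]; print(np.linalg.norm(d),np.degrees(np.arctan2(d[1],d[0])))
# black tray plate corners at z=.050 (lips cover x edges); y edges usable
uv=np.array([(296,73),(405,70),(415,240),(305,240)])/4.+[324.6,194.6]; print('tray',rayplane(c,uv,.050)[:,:2])
W=world(c); I=c['image'].astype(int)
print('mat',[np.nanmedian(W[a:b,e:f,2]) for a,b,e,f in((140,200,320,420),(190,260,520,545),(270,278,320,340))])
# cream tray rim
for z0,z1 in((.03,.055),):
    m=np.zeros((480,640),bool); m[195:270,215:310]=1; m&=(W[...,2]>z0)&(W[...,2]<z1)
    q=W[m]; print('rim',len(q),cv2.minAreaRect(q[:,:2].astype(np.float32)*1000))
hs=cv2.cvtColor(c['image'],cv2.COLOR_RGB2HSV)
m=(hs[...,1]>35)&(hs[...,0]>15)&(hs[...,0]<40); m[:195]=0;m[270:]=0;m[:,:220]=0;m[:,306:]=0
v,u=np.nonzero(m); rc=cv2.minAreaRect(np.c_[u,v].astype(np.float32)); print(rc); k=rayplane(c,cv2.boxPoints(rc),.045); print(k,k.mean(0))
# obstacles high above bench
for nm in('top','scene'):
    w=np.load(nm+'0.npy'); q=w[(w[...,2]>.12)&(w[...,0]>.3)&(w[...,0]<1.1)&(w[...,1]>-.2)&(w[...,1]<.9)]
    print(nm,len(q)); 
    for y in np.arange(-.2,.9,.1):
        s=q[(q[:,1]>y)&(q[:,1]<y+.1)]
        if len(s): print(round(y,2),s.min(0),s.max(0))
E
```

```text
[[ 0.5808 -0.0499]
 [ 0.6079 -0.3757]
 [ 0.4451 -0.3878]
 [ 0.4176 -0.0636]] [ 0.5128 -0.2193]
0.3269119185318733 -85.25336774896654
0.16326330584448587 -175.74553974116756
0.32532674097171893 94.83713387898428
0.16377125492546768 4.810713099127831
tray [[ 0.5761 -0.2232]
 [ 0.5806 -0.3029]
 [ 0.4564 -0.3104]
 [ 0.4542 -0.2308]]
mat [np.float64(0.002397709522467835), np.float64(0.0028323155413471574), np.float64(0.002269668337681471)]
rim 654 ((510.4075927734375, 167.66763305664062), (205.59559631347656, 156.80821228027344), 85.58802032470703)
((263.993896484375, 231.55487060546875), (71.4491958618164, 54.33230972290039), 6.340191841125488)
[[0.4401 0.2769 0.045 ]
 [0.6004 0.268  0.045 ]
 [0.5821 0.0574 0.045 ]
 [0.4233 0.0692 0.045 ]] [0.5115 0.1678 0.045 ]
top 53036
-0.2 [ 0.6815 -0.2     0.4457] [ 0.8309 -0.1     0.6756]
-0.1 [ 0.6832 -0.1     0.4478] [ 0.9465 -0.      0.6738]
0.0 [0.6832 0.0001 0.4492] [0.9443 0.1    0.504 ]
0.1 [0.6785 0.1    0.4492] [0.9431 0.2    0.8716]
0.2 [0.6611 0.2    0.8374] [0.6839 0.2999 0.8856]
0.3 [0.6455 0.3    0.1328] [0.8204 0.4    0.8934]
0.4 [0.5982 0.4    0.1355] [0.7597 0.5    0.8787]
0.5 [0.4949 0.5    0.1205] [0.6487 0.6    0.5243]
0.6 [0.3915 0.6    0.1336] [0.5488 0.7    0.5239]
0.7 [0.3591 0.7    0.1366] [0.4157 0.7435 0.4218]
0.8 [0.3699 0.8827 0.1659] [0.3725 0.8854 0.1699]
scene 40390
-0.2 [ 0.6792 -0.1999  0.4497] [ 1.0929 -0.1     0.6971]
-0.1 [ 0.6789 -0.1     0.4503] [ 1.0891 -0.0001  0.674 ]
0.0 [0.679  0.     0.4498] [1.0903 0.1    0.5036]
0.1 [0.6795 0.1    0.1205] [1.1    0.1842 0.503 ]
0.3 [0.7005 0.3059 0.1413] [0.8181 0.3999 0.5231]
0.4 [0.5968 0.4    0.1368] [0.7505 0.4998 0.5233]
0.5 [0.495  0.5    0.1201] [0.6482 0.6    0.5228]
0.6 [0.3913 0.6    0.1382] [0.5458 0.6999 0.5224]
0.7 [0.3581 0.7001 0.1407] [0.4425 0.7604 0.5223]
0.8 [0.3024 0.8007 0.2759] [0.4477 0.8831 0.4497]
```

Everything fits the given sizes: the slide is centred at about (0.513, −0.219) with yaw ≈ 4.8°. The push plate is at (0.521, −0.361), the fin at (0.5145, −0.2645) and the cream tray at (0.511, 0.168). I'll go above the push plate first.

apply_moves([
  {"dp": [0.01, 0.01, 0], "yaw": -1},
  {"dp": [0.03, 0.028, 0], "yaw": -2},
  {"dp": [0.055, 0.05, 0], "yaw": -3},
  {"dp": [0.08, 0.073, 0], "yaw": -4},
  {"dp": [0.105, 0.096, 0], "yaw": -5},
  {"dp": [0.13, 0.119, 0], "yaw": -6},
  {"dp": [0.155, 0.142, 0], "yaw": -7},
  {"dp": [0.18, 0.165, 0], "yaw": -8},
  {"dp": [0.205, 0.188, 0], "yaw": -9},
  {"dp": [0.23, 0.21, 0], "yaw": -10},
  {"dp": [0.255, 0.233, -0.01], "yaw": -11},
  {"dp": [0.28, 0.256, -0.02], "yaw": -12},
  {"dp": [0.295, 0.27, -0.03], "yaw": -13},
  {"dp": [0.304, 0.278, -0.04], "yaw": -14},
  {"dp": [0.304, 0.278, -0.05], "yaw": -14},
  {"dp": [0.304, 0.278, -0.05], "yaw": -14},
  {"dp": [0.304, 0.278, -0.05], "yaw": -14},
], grip=-1)

```text
time_s: 1.57
tcp_pos: [0.5206, -0.3612, 0.1979]
eef_rot: [180.0, -0.1, -175.2]
contact_force: [0.6, 0.0, 0.5]
gripper_width: 0.0876
gripper_force: 0.0
```

```bash
cat >> h.py <<'E'
from scipy.spatial.transform import Rotation as Ro
def wrist():
    s=get_state(); c=cams.capture('wrist'); T=np.array(c['T_tool_cam'])
    A=np.eye(4); A[:3,:3]=Ro.from_euler('xyz',s['eef_rot'],degrees=True).as_matrix(); A[:3,3]=s['tcp_pos']
    M=np.linalg.inv(A@T); c['R']=M[:3,:3]; c['t']=M[:3,3]; return s,c,world(c)
E
python3 - <<'E'
from h import *
np.set_printoptions(precision=4,suppress=True)
s,c,W=wrist(); cv2.imwrite('pics/w1.png',c['image'][...,::-1]); np.save('w1.npy',W)
for lo,hi,y0,y1 in((.1,.112,-.42,-.31),(.113,.13,-.31,-.2)):
    q=W[(W[...,2]>lo)&(W[...,2]<hi)&(W[...,1]>y0)&(W[...,1]<y1)&(W[...,0]>.47)&(W[...,0]<.57)]
    if len(q): print(len(q),q.min(0),q.max(0),q.mean(0),cv2.minAreaRect(q[:,:2].astype(np.float32)*1000))
E
```

```text
841 [ 0.502  -0.3675  0.1006] [ 0.5417 -0.3572  0.1084] [ 0.5204 -0.3624  0.1062] ((521.7568969726562, -362.1697998046875), (39.40110397338867, 7.842782497406006), 4.543666839599609)
833 [ 0.5013 -0.2742  0.113 ] [ 0.5287 -0.2631  0.1214] [ 0.5143 -0.2697  0.1184] ((514.9639892578125, -268.558837890625), (27.112741470336914, 10.08464527130127), 4.124987602233887)
```

View pics/w1.png

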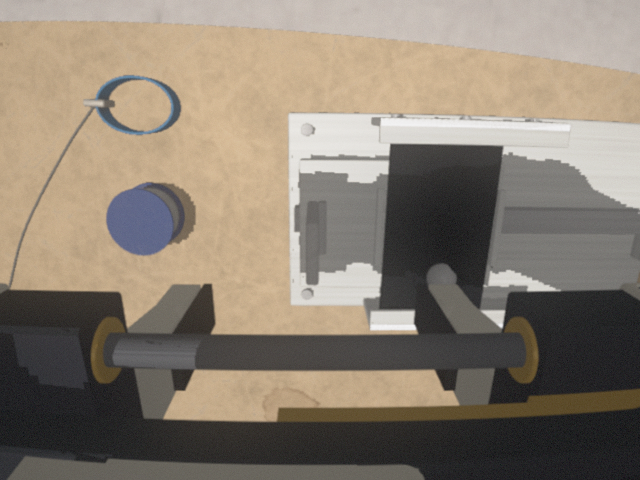

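The wrist view shows the push plate edge at (315,243), the tray at (445,230) and the ball at (440,272), with the reel clear at (145,220). Measured sizes are 39×8 for the plate and 27×10 for the fin, which match. Next I go down around the plate and pinch it.

apply_moves([
  {"dp": [0.001, -0.001, -0.01]},
  {"dp": [0.001, -0.001, -0.025]},
  {"dp": [0.001, -0.001, -0.04]},
  {"dp": [0.001, -0.001, -0.055]},
  {"dp": [0.001, -0.001, -0.07]},
  {"dp": [0.001, -0.001, -0.085]},
  {"dp": [0.001, -0.001, -0.095]},
  {"dp": [0.001, -0.001, -0.1]},
  {"dp": [0.001, -0.001, -0.1]},
  {"dp": [0.001, -0.001, -0.1]},
])

```text
$.targets[0]: bad value
```

apply_moves([
  {"dp": [0, 0, 0]},
  {"dp": [0, 0, 0]},
  {"dp": [0, 0, 0]},
  {"dp": [0, 0, 0]},
  {"dp": [0, 0, 0]},
  {"dp": [0, 0, 0]},
  {"dp": [0, 0, 0]},
  {"dp": [0, 0, 0]},
  {"dp": [0, 0, 0]},
  {"dp": [0, 0, 0]},
  {"dp": [0, 0, 0]},
  {"dp": [0, 0, 0]},
], grip=1, squeeze=15)

```text
$.targets[0]: bad value
```

Each row needs a yaw value too.

apply_moves([
  {"dp": [0.001, -0.001, -0.01], "yaw": 0},
  {"dp": [0.001, -0.001, -0.025], "yaw": 0},
  {"dp": [0.001, -0.001, -0.04], "yaw": 0},
  {"dp": [0.001, -0.001, -0.055], "yaw": 0},
  {"dp": [0.001, -0.001, -0.07], "yaw": 0},
  {"dp": [0.001, -0.001, -0.085], "yaw": 0},
  {"dp": [0.001, -0.001, -0.095], "yaw": 0},
  {"dp": [0.001, -0.001, -0.1], "yaw": 0},
  {"dp": [0.001, -0.001, -0.1], "yaw": 0},
  {"dp": [0.001, -0.001, -0.1], "yaw": 0},
])

```text
time_s: 2.45
tcp_pos: [0.5224, -0.3625, 0.0989]
eef_rot: [-180.0, 0.0, -175.2]
contact_force: [-0.1, -0.9, 0.6]
gripper_width: 0.0872
gripper_force: 0.0
```

apply_moves([
  {"dp": [0, 0, 0], "yaw": 0},
  {"dp": [0, 0, 0], "yaw": 0},
  {"dp": [0, 0, 0], "yaw": 0},
  {"dp": [0, 0, 0], "yaw": 0},
  {"dp": [0, 0, 0], "yaw": 0},
  {"dp": [0, 0, 0], "yaw": 0},
  {"dp": [0, 0, 0], "yaw": 0},
  {"dp": [0, 0, 0], "yaw": 0},
  {"dp": [0, 0, 0], "yaw": 0},
  {"dp": [0, 0, 0], "yaw": 0},
  {"dp": [0, 0, 0], "yaw": 0},
  {"dp": [0, 0, 0], "yaw": 0},
], grip=1, squeeze=15)

```text
time_s: 3.45
tcp_pos: [0.5223, -0.362, 0.0985]
eef_rot: [180.0, -0.0, -175.2]
contact_force: [-0.2, -0.5, -0.2]
gripper_width: 0.0133
gripper_force: 0.0
```

apply_moves([
  {"dp": [0, 0, 0], "yaw": 0},
  {"dp": [0, 0, 0], "yaw": 0},
  {"dp": [0, 0, 0], "yaw": 0},
  {"dp": [0, 0, 0], "yaw": 0},
  {"dp": [0, 0, 0], "yaw": 0},
])

```text
time_s: 3.87
tcp_pos: [0.5223, -0.3621, 0.0985]
eef_rot: [180.0, -0.0, -175.2]
contact_force: [0.6, 0.1, -1.1]
gripper_width: 0.0083
gripper_force: 15.0
```

apply_moves([
  {"dp": [0, 0.001, 0], "yaw": 0},
  {"dp": [0, 0.003, 0], "yaw": 0},
  {"dp": [-0.0005, 0.006, 0], "yaw": 0},
  {"dp": [-0.001, 0.01, 0], "yaw": 0},
  {"dp": [-0.001, 0.015, 0], "yaw": 0},
  {"dp": [-0.0015, 0.02, 0], "yaw": 0},
  {"dp": [-0.002, 0.025, 0], "yaw": 0},
  {"dp": [-0.0025, 0.03, 0], "yaw": 0},
  {"dp": [-0.003, 0.035, 0], "yaw": 0},
  {"dp": [-0.003, 0.04, 0], "yaw": 0},
  {"dp": [-0.0035, 0.045, 0], "yaw": 0},
  {"dp": [-0.004, 0.05, 0], "yaw": 0},
  {"dp": [-0.0045, 0.054, 0], "yaw": 0},
  {"dp": [-0.0045, 0.057, 0], "yaw": 0},
  {"dp": [-0.005, 0.059, 0], "yaw": 0},
  {"dp": [-0.005, 0.06, 0], "yaw": 0},
  {"dp": [-0.005, 0.06, 0], "yaw": 0},
])

```text
time_s: 5.28
tcp_pos: [0.5176, -0.3017, 0.0986]
eef_rot: [180.0, 0.0, -175.2]
contact_force: [2.5, 1.7, -1.9]
gripper_width: 0.0078
gripper_force: 15.0
```

apply_moves([
  {"dp": [0, 0.001, 0], "yaw": 0},
  {"dp": [0, 0.003, 0], "yaw": 0},
  {"dp": [-0.0005, 0.006, 0], "yaw": 0},
  {"dp": [-0.001, 0.01, 0], "yaw": 0},
  {"dp": [-0.001, 0.015, 0], "yaw": 0},
  {"dp": [-0.0015, 0.02, 0], "yaw": 0},
  {"dp": [-0.002, 0.025, 0], "yaw": 0},
  {"dp": [-0.0025, 0.03, 0], "yaw": 0},
  {"dp": [-0.003, 0.035, 0], "yaw": 0},
  {"dp": [-0.003, 0.04, 0], "yaw": 0},
  {"dp": [-0.0035, 0.045, 0], "yaw": 0},
  {"dp": [-0.004, 0.05, 0], "yaw": 0},
  {"dp": [-0.0045, 0.054, 0], "yaw": 0},
  {"dp": [-0.0045, 0.057, 0], "yaw": 0},
  {"dp": [-0.0045, 0.059, 0], "yaw": 0},
  {"dp": [-0.005, 0.061, 0], "yaw": 0},
  {"dp": [-0.005, 0.062, 0], "yaw": 0},
  {"dp": [-0.005, 0.063, 0], "yaw": 0},
])

```text
time_s: 6.78
tcp_pos: [0.5126, -0.2387, 0.0986]
eef_rot: [-180.0, 0.0, -175.2]
contact_force: [5.6, -0.5, -5.1]
gripper_width: 0.0079
gripper_force: 15.0
```

apply_moves([
  {"dp": [0, 0.001, 0], "yaw": 0},
  {"dp": [0, 0.002, 0], "yaw": 0},
  {"dp": [0, 0.003, 0], "yaw": 0},
  {"dp": [-0.0005, 0.004, 0], "yaw": 0},
  {"dp": [-0.0005, 0.005, 0], "yaw": 0},
  {"dp": [-0.0005, 0.006, 0], "yaw": 0},
  {"dp": [-0.0005, 0.007, 0], "yaw": 0},
  {"dp": [-0.0005, 0.008, 0], "yaw": 0},
  {"dp": [-0.0005, 0.009, 0], "yaw": 0},
  {"dp": [-0.001, 0.01, 0], "yaw": 0},
  {"dp": [-0.001, 0.011, 0], "yaw": 0},
  {"dp": [-0.001, 0.012, 0], "yaw": 0},
  {"dp": [-0.001, 0.013, 0], "yaw": 0},
  {"dp": [-0.001, 0.014, 0], "yaw": 0},
  {"dp": [-0.001, 0.015, 0], "yaw": 0},
  {"dp": [-0.001, 0.015, 0], "yaw": 0},
  {"dp": [-0.001, 0.015, 0], "yaw": 0},
])

```text
time_s: 8.2
tcp_pos: [0.5114, -0.2237, 0.0986]
eef_rot: [180.0, 0.0, -175.2]
contact_force: [5.3, 1.2, -5.3]
gripper_width: 0.008
gripper_force: 15.0
```

apply_moves([
  {"dp": [0, 0.0005, 0], "yaw": 0},
  {"dp": [0, 0.001, 0], "yaw": 0},
  {"dp": [0, 0.0015, 0], "yaw": 0},
  {"dp": [0, 0.002, 0], "yaw": 0},
  {"dp": [0, 0.0025, 0], "yaw": 0},
  {"dp": [0, 0.003, 0], "yaw": 0},
  {"dp": [0, 0.003, 0], "yaw": 0},
  {"dp": [0, 0.003, 0], "yaw": 0},
])

```text
time_s: 8.87
tcp_pos: [0.5114, -0.2226, 0.0986]
eef_rot: [-179.9, -0.0, -175.2]
contact_force: [5.4, -12.0, -8.6]
gripper_width: 0.0082
gripper_force: 15.0
```

Hard against the stop: 12 N and 0.140 m of travel. I'll relax the push, open and rise.

apply_moves([
  {"dp": [0.0003, -0.001, 0], "yaw": 0},
  {"dp": [0.0005, -0.002, 0], "yaw": 0},
  {"dp": [0.0005, -0.002, 0], "yaw": 0},
  {"dp": [0.0005, -0.002, 0], "yaw": 0},
])

```text
time_s: 9.2
tcp_pos: [0.5115, -0.2229, 0.0986]
eef_rot: [180.0, -0.0, -175.2]
contact_force: [1.9, 1.2, -3.2]
gripper_width: 0.0081
gripper_force: 15.0
```

apply_moves([
  {"dp": [0, 0, 0], "yaw": 0},
  {"dp": [0, 0, 0], "yaw": 0},
  {"dp": [0, 0, 0], "yaw": 0},
  {"dp": [0, 0, 0], "yaw": 0},
  {"dp": [0, 0, 0], "yaw": 0},
  {"dp": [0, 0, 0], "yaw": 0},
  {"dp": [0, 0, 0], "yaw": 0},
  {"dp": [0, 0, 0], "yaw": 0},
  {"dp": [0, 0, 0], "yaw": 0},
  {"dp": [0, 0, 0], "yaw": 0},
  {"dp": [0, 0, 0], "yaw": 0},
  {"dp": [0, 0, 0], "yaw": 0},
  {"dp": [0, 0, 0], "yaw": 0},
  {"dp": [0, 0, 0], "yaw": 0},
  {"dp": [0, 0, 0], "yaw": 0},
], grip=-1)

```text
time_s: 10.45
tcp_pos: [0.5118, -0.2231, 0.0986]
eef_rot: [-180.0, -0.0, -175.2]
contact_force: [0.4, 0.3, -0.0]
gripper_width: 0.0874
gripper_force: 0.0
```

apply_moves([
  {"dp": [0, 0, 0.01], "yaw": 0},
  {"dp": [0, 0, 0.025], "yaw": 0},
  {"dp": [0, 0, 0.04], "yaw": 0},
  {"dp": [0, 0, 0.055], "yaw": 0},
  {"dp": [0, 0, 0.07], "yaw": 0},
  {"dp": [0, 0, 0.085], "yaw": 0},
  {"dp": [0, 0, 0.1], "yaw": 0},
  {"dp": [0, 0, 0.1], "yaw": 0},
  {"dp": [0, 0, 0.1], "yaw": 0},
])

```text
time_s: 11.2
tcp_pos: [0.5123, -0.2231, 0.2001]
eef_rot: [-180.0, 0.1, -175.2]
contact_force: [-0.3, 0.6, -1.1]
gripper_width: 0.0879
gripper_force: 0.0
```

```bash
cat > m.py <<'E'
from h import *
import sys
np.set_printoptions(precision=4,suppress=True)
s,c,W=wrist(); cv2.imwrite(f'pics/{sys.argv[1]}.png',c['image'][...,::-1]); print(s['tcp_pos'])
for lo,hi,y0,y1 in((.1,.112,-.28,-.18),(.113,.13,-.18,-.05)):
    q=W[(W[...,2]>lo)&(W[...,2]<hi)&(W[...,1]>y0)&(W[...,1]<y1)&(W[...,0]>.46)&(W[...,0]<.56)]
    if len(q): print(len(q),q.min(0),q.max(0),cv2.minAreaRect(q[:,:2].astype(np.float32)*1000))
E
python3 m.py w2
```

```text
[ 0.5123 -0.2231  0.2001]
829 [ 0.491  -0.2279  0.1004] [ 0.5309 -0.2175  0.1093] ((510.9952697753906, -222.5987548828125), (39.92548751831055, 7.794574737548828), 4.6134724617004395)
832 [ 0.4906 -0.135   0.113 ] [ 0.5176 -0.1237  0.1213] ((504.0872497558594, -129.3776092529297), (27.113059997558594, 10.229820251464844), 3.403468608856201)
```

View pics/w2.png

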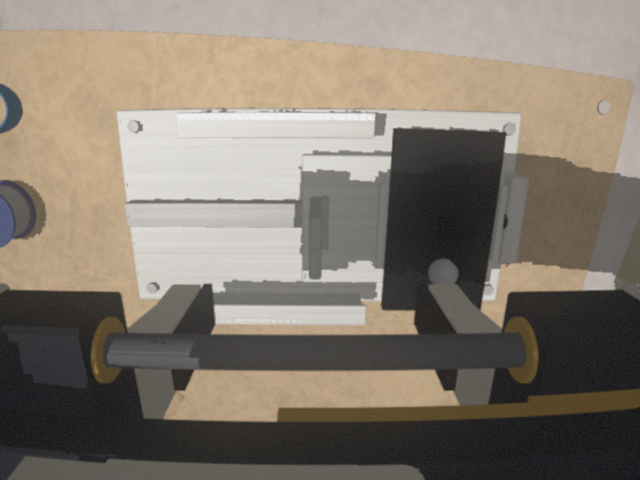

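The carrier is home: the plate moved 0.140 m and the tray now lies beyond the lips' cut-off, with the ball still in its pocket at (443,272). I'll move over the fin and down.

apply_moves([
  {"dp": [-0.001, 0.01, 0], "yaw": 0},
  {"dp": [-0.003, 0.03, 0], "yaw": 0},
  {"dp": [-0.005, 0.05, 0], "yaw": 0},
  {"dp": [-0.007, 0.07, 0], "yaw": 0},
  {"dp": [-0.008, 0.085, 0], "yaw": 0},
  {"dp": [-0.008, 0.0945, 0], "yaw": 0},
  {"dp": [-0.008, 0.0945, 0], "yaw": 0},
  {"dp": [-0.008, 0.0945, -0.01], "yaw": 0},
  {"dp": [-0.008, 0.0945, -0.025], "yaw": 0},
  {"dp": [-0.008, 0.0945, -0.04], "yaw": 0},
  {"dp": [-0.008, 0.0945, -0.055], "yaw": 0},
  {"dp": [-0.008, 0.0945, -0.07], "yaw": 0},
  {"dp": [-0.008, 0.0945, -0.085], "yaw": 0},
  {"dp": [-0.008, 0.0945, -0.095], "yaw": 0},
  {"dp": [-0.008, 0.0945, -0.095], "yaw": 0},
  {"dp": [-0.008, 0.0945, -0.095], "yaw": 0},
])

```text
time_s: 12.58
tcp_pos: [0.5034, -0.129, 0.1028]
eef_rot: [-180.0, -0.1, -175.2]
contact_force: [0.1, 0.3, 0.8]
gripper_width: 0.0878
gripper_force: 0.0
```

apply_moves([
  {"dp": [0, 0, 0], "yaw": 0},
  {"dp": [0, 0, 0], "yaw": 0},
  {"dp": [0, 0, 0], "yaw": 0},
  {"dp": [0, 0, 0], "yaw": 0},
  {"dp": [0, 0, 0], "yaw": 0},
  {"dp": [0, 0, 0], "yaw": 0},
  {"dp": [0, 0, 0], "yaw": 0},
  {"dp": [0, 0, 0], "yaw": 0},
  {"dp": [0, 0, 0], "yaw": 0},
  {"dp": [0, 0, 0], "yaw": 0},
  {"dp": [0, 0, 0], "yaw": 0},
  {"dp": [0, 0, 0], "yaw": 0},
  {"dp": [0, 0, 0], "yaw": 0},
  {"dp": [0, 0, 0], "yaw": 0},
  {"dp": [0, 0, 0], "yaw": 0},
  {"dp": [0, 0, 0], "yaw": 0},
  {"dp": [0, 0, 0], "yaw": 0},
  {"dp": [0, 0, 0], "yaw": 0},
], grip=1, squeeze=30)

```text
time_s: 14.08
tcp_pos: [0.5038, -0.1286, 0.1035]
eef_rot: [-180.0, -0.0, -175.2]
contact_force: [-0.1, -0.4, -0.2]
gripper_width: 0.0098
gripper_force: 30.0
```

apply_moves([
  {"dp": [0, 0, 0.001], "yaw": 0},
  {"dp": [0, 0, 0.002], "yaw": 0},
  {"dp": [0, 0, 0.004], "yaw": 0},
  {"dp": [0, 0, 0.007], "yaw": 0},
  {"dp": [0, 0, 0.01], "yaw": 0},
  {"dp": [0, 0, 0.014], "yaw": 0},
  {"dp": [0, 0, 0.018], "yaw": 0},
  {"dp": [0, 0, 0.023], "yaw": 0},
  {"dp": [0, 0, 0.028], "yaw": 0},
  {"dp": [0, 0, 0.033], "yaw": 0},
  {"dp": [0, 0, 0.038], "yaw": 0},
  {"dp": [0, 0, 0.043], "yaw": 0},
  {"dp": [0, 0, 0.048], "yaw": 0},
  {"dp": [0, 0, 0.053], "yaw": 0},
  {"dp": [0, 0, 0.058], "yaw": 0},
  {"dp": [0, 0, 0.062], "yaw": 0},
  {"dp": [0, 0, 0.065], "yaw": 0},
  {"dp": [0, 0, 0.067], "yaw": 0},
  {"dp": [0, 0, 0.068], "yaw": 0},
  {"dp": [0, 0, 0.068], "yaw": 0},
])

```text
time_s: 15.75
tcp_pos: [0.5038, -0.1285, 0.1717]
eef_rot: [180.0, 0.0, -175.2]
contact_force: [0.0, -0.1, -1.3]
gripper_width: 0.0099
gripper_force: 30.0
```

```bash
python3 - <<'E'
from h import *
s,c,W=wrist(); t=cams.capture('top')
a=c['image']; b=cv2.resize(t['image'][190:290,310:460],(640,427),interpolation=2)
cv2.imwrite('pics/lift.png',cv2.resize(np.vstack([a,b]),None,fx=.66,fy=.66)[...,::-1])
print(s['eef_rot'])
E
```

```text
[ 1.79997668e+02  1.19529302e-02 -1.75219979e+02]
```

View pics/lift.png

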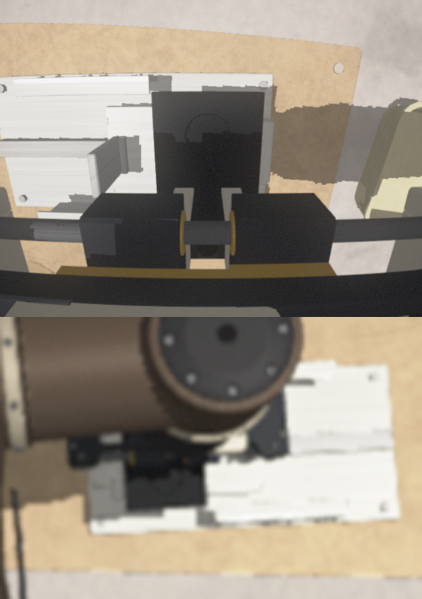

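The tray is lifted: the wrist view shows its empty −x pocket at about (208,130) in the composite. The ball is hidden behind the gripper. I'll carry it smoothly in two legs.

apply_moves([
  {"dp": [0, 0.001, 0], "yaw": 0},
  {"dp": [0, 0.004, 0], "yaw": 0},
  {"dp": [0, 0.01, 0], "yaw": 0},
  {"dp": [0.0005, 0.019, 0], "yaw": 0},
  {"dp": [0.0005, 0.03, 0], "yaw": 0},
  {"dp": [0.001, 0.042, 0], "yaw": 0},
  {"dp": [0.001, 0.054, 0], "yaw": 0},
  {"dp": [0.0015, 0.066, 0], "yaw": 0},
  {"dp": [0.002, 0.078, 0], "yaw": 0},
  {"dp": [0.002, 0.09, 0], "yaw": 0},
  {"dp": [0.0025, 0.102, 0], "yaw": 0},
  {"dp": [0.003, 0.114, 0], "yaw": 0},
  {"dp": [0.003, 0.125, 0], "yaw": 0},
  {"dp": [0.0035, 0.134, 0], "yaw": 0},
  {"dp": [0.0035, 0.14, 0], "yaw": 0},
  {"dp": [0.0035, 0.144, 0], "yaw": 0},
  {"dp": [0.0035, 0.147, 0], "yaw": 0},
  {"dp": [0.0035, 0.148, 0], "yaw": 0},
  {"dp": [0.0035, 0.148, 0], "yaw": 0},
])

```text
time_s: 17.43
tcp_pos: [0.5073, 0.0194, 0.1715]
eef_rot: [-180.0, -0.0, -175.2]
contact_force: [0.4, 0.4, -2.2]
gripper_width: 0.0098
gripper_force: 30.0
```

apply_moves([
  {"dp": [0, 0.001, 0], "yaw": 0},
  {"dp": [0, 0.004, 0], "yaw": 0},
  {"dp": [0, 0.01, 0], "yaw": 0},
  {"dp": [0.0005, 0.019, 0], "yaw": 0},
  {"dp": [0.0005, 0.03, 0], "yaw": 0},
  {"dp": [0.001, 0.042, 0], "yaw": 0},
  {"dp": [0.001, 0.054, 0], "yaw": 0},
  {"dp": [0.0015, 0.066, 0], "yaw": 0},
  {"dp": [0.002, 0.078, 0], "yaw": 0},
  {"dp": [0.002, 0.09, 0], "yaw": 0},
  {"dp": [0.0025, 0.102, 0], "yaw": 0},
  {"dp": [0.003, 0.114, 0], "yaw": 0},
  {"dp": [0.003, 0.125, 0], "yaw": 0},
  {"dp": [0.0035, 0.134, 0], "yaw": 0},
  {"dp": [0.0035, 0.14, 0], "yaw": 0},
  {"dp": [0.0035, 0.144, 0], "yaw": 0},
  {"dp": [0.0035, 0.147, 0], "yaw": 0},
  {"dp": [0.0035, 0.148, 0], "yaw": 0},
  {"dp": [0.0035, 0.148, 0], "yaw": 0},
  {"dp": [0.0035, 0.148, 0], "yaw": 0},
])

```text
time_s: 19.1
tcp_pos: [0.5108, 0.1671, 0.1716]
eef_rot: [-180.0, -0.0, -175.2]
contact_force: [0.7, -0.3, -2.1]
gripper_width: 0.0102
gripper_force: 30.0
```

```bash
python3 - <<'E'
from h import *
np.set_printoptions(precision=4,suppress=True)
s,c,W=wrist(); t=cams.capture('scene'); w=world(t)
# tray plate top from scene/wrist
p=s['tcp_pos']
for nm,Q in(('wrist',W),('scene',w)):
    q=Q[(abs(Q[...,0]-p[0])<.085)&(abs(Q[...,1]-p[1])<.06)&(abs(Q[...,2]-.1185)<.012)]
    if len(q)>50:
        A=np.c_[q[:,:2],np.ones(len(q))]; k=np.linalg.lstsq(A,q[:,2],rcond=None)[0]
        print(nm,len(q),q.min(0),q.max(0),np.median(q[:,2]),'slopes deg',np.degrees(k[:2]))
a=cv2.resize(t['image'][190:370,200:380],(600,600),interpolation=2)
cv2.imwrite('pics/fin.png',a[...,::-1])
E
```

```text
wrist 24052 [0.4388 0.1214 0.1122] [0.5824 0.2074 0.1305] 0.11753146234917379 slopes deg [0.7398 0.0084]
scene 1087 [0.4382 0.1205 0.108 ] [0.5846 0.2145 0.1305] 0.1183158049490482 slopes deg [ 0.7962 -1.4759]
```

View pics/fin.png

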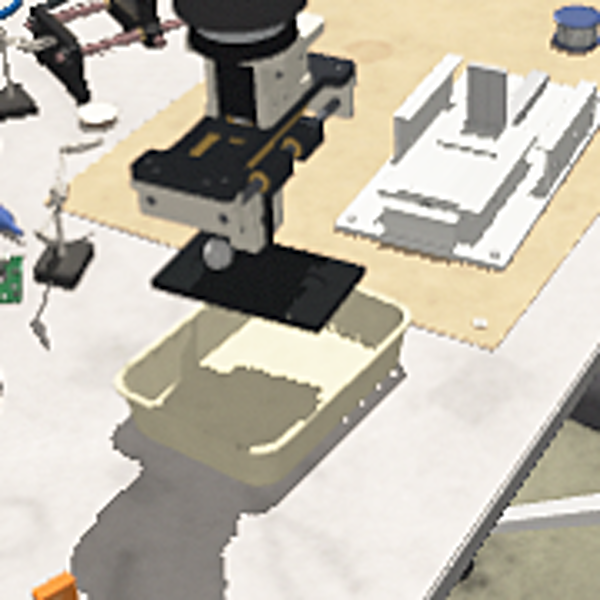

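The ball sits in its pocket at (217,252). The tray is level to within about 1°, with its underside about 0.11 m up over the middle of the cream tray. The carrier is still home, so I'm handing in.

```bash
python3 -c "
from plant import get_state,r
s=get_state(); print(s['time_s'],s['tcp_pos'],s['gripper_force'],abs(s['qd']).max())
print(r.close_job())"
```

```text
19.2 [0.51079846 0.16708537 0.17159862] 29.969686567783356 0.13135654076203984
the job is handed in; nothing more can be done
None
```

I handed the job in at 19.2 s: the carrier is home against the stop, and the ball tray, ball in its pocket, is held level and still with its underside about 11 cm above the bench (about 6.5 cm above the rim) over the middle of the cream tray.

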